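Put the tools back in the foam drawer

TASK

Pull the upper drawer of the grey bench-top tool chest fully open, put the red-handled pliers and the adjustable spanner back into the cut-outs of their own shape in its foam, and press each one down until it lies fully home on the bottom of its cut-out. Then push the drawer fully shut. Leave the marker and the tape measure where they lie.

Things in the scene. Friction and masses are not known exactly. Their poses are not given: they have to be found in the camera images.
- drawer (a joint): upper drawer of the grey steel tool chest at the left: 0 = shut, 0.165 m = fully open, at a stop. It slides straight out of the chest's front, with about 2.5 N of friction, and stays where left. Its face is 12 mm thick. The chest, turned by some yaw, is fixed to the bench: 200 mm deep, 270 wide, 99 high, with a masking roll and hex keys up to 26 mm higher on top; its lower drawer is locked
- drawer_handle (a point): middle of the upper drawer's aluminium bar handle: round bar 11 mm thick, 120 mm long, 35 mm in front of the drawer face, 74 mm above the bench, 23 mm below the chest's top. Moves with the drawer; axes as the chest: -x is the way it opens, y along the bar, z up. The handle 44 mm beneath belongs to the locked lower drawer
- pliers_pocket (a point): point on the floor of the pliers' cut-out, the front one in the drawer's foam (62 mm behind the drawer's outer face), where the origin of pliers must lie. Axes as the chest. The cut-out runs along y; the pliers lie home with the same yaw as this point, jaws to -y (right, seen from in front). Floor is 67 mm above the bench, foam top 14 mm above the floor
- spanner_pocket (a point): point on the floor of the spanner's cut-out, 60 mm behind the pliers' one, where the origin of spanner must lie. Axes as the chest. The spanner lies home with its yaw half a turn from this point's, so jaws to +y (left, seen from in front). Same heights.
- foam_rib (a point): middle of one springy foam rib. Each cut-out has the tool's outline with 2 mm play and a 3 mm bevel on top; end for end the tool will not enter. Four ribs a cut-out, two a side, 33 mm either way along y from its pocket point, stand 1.5 mm into the outline: laid in, the tool rests on them 4 to 9 mm above the floor; 5 to 9 N more push sends it home, where it stays
- finger_channel (a point): middle of the finger channel, on its floor: a groove 44 mm wide (y) across both cut-outs at their pocket points, 8 mm deeper than their floors, running from 8 to 152 mm behind the drawer's inner face (x), so 25 mm or more are free beside each tool for a finger holding it there
- pliers: red-handled combination pliers lying flat, shut: 175 mm along their y (jaws at -y, handles at +y), at most 32 mm wide (x), 13 mm thick, 0.24 kg. Origin on the underside at the middle of the length; there they are 27 mm wide and can be gripped across x
- spanner: bright steel adjustable spanner lying flat: 207 mm along its y (jaws, 44 mm wide, at -y; handle at +y), 11 mm thick, 0.34 kg. Origin on the underside at the middle of the length; the handle is 20 mm wide there and can be gripped across x. Its centre of mass lies somewhat towards the jaws
- marker: bystander: marker pen, 135 mm long, loose on the bench, origin under its middle
- tape_measure: bystander: tape measure, 75 x 40 x 68 mm, loose on the bench, origin under its middle

How it is judged:
By the outcome, as a careful person would: the job done as asked, in the order asked, and still so for the second after the job is handed in, with the robot touching nothing.
It also fails if it takes over 72 s, if anything falls off the work surface, if the arm or the gripper's body presses on something with over 40 N, if the wrist force passes 120 N, or if a joint passes its speed limit or range.

ROBOT

A 7-joint arm with a two-finger parallel gripper is mounted at the origin on a cart in front of the work surface, level with it; the furniture and walls round the work are solid. World frame = base frame: x ahead of the robot, y to its left, z up, the work surface at z = 0. Lengths are in m, angles in rad, forces in N, time in s.
With the tool pointing down it reaches from about 0.4 to 0.875 m from the base axis. Payload 4.4 kg.
Tool frame: the origin (TCP) lies on the centre line of the jaws, within the pads' length; the fingertips stand 25 mm ahead of it and the grasp point (between the pads) lies 6 mm ahead of it; z points along the fingers, y is the line along which they close (so a half turn about z gives the same grasp; the last joint's range is limited). The gripper opens to 85 mm and grips with 20 to 120 N. Pads are 22 mm wide; open, the fingers measure 114 mm over their backs; the gripper's body (76 mm by 85 mm) begins 54 mm behind the grasp point. The pads swing forward as they close: fully open they stand 13 mm farther back than shut.
Start: joints at [-1.248, 0.628, 0.038, 1.517, -0.027, 0.996, -0.02], TCP at [0.246, 0.602, 0.256] pointing down, gripper open.
Joint ranges: [-3.06, 3.06], [-0.37, 2.12], [-1.25, 1.32], [0.18, 2.47], [-1.1, 4.24], [0.23, 1.98], [-2.94, 2.94]. Speed limits (rad/s): [2.57, 2.57, 3.14, 3.14, 3.14, 3.14, 3.14].

INTERFACE

Orientations are given as a 3x3 rotation matrix whose columns are the frame's x, y, z axes.
In Python, from plant import ctrl gives the robot as it stands. Calls block until the motion is done:
- ctrl.move_pose(position, orientation): joint-space move of the TCP to a pose.
- ctrl.servo_line(position, ori=None, feed=0.15, guard=None): straight line of the TCP; ori=None keeps the orientation; feed is the mean speed in m/s. With guard (N) it stops when the force on the tool has changed by that much, and returns True; else False.
- ctrl.move_j(angles): joint-space move.
- ctrl.set_gripper(opening, effort=None): finger opening in m; effort is the grip in N (None keeps the last); returns when the fingers have stopped.
- ctrl.wait(seconds).
- ctrl.solve_ik(position, orientation): joint angles nearest the present ones, or None.
- ctrl.state(): the state.
- ctrl.snapshot(name): name is "side" or "top"; returns the picture (480x640x3 uint8, red, green, blue); there is no depth.
- ctrl.camera_info(name): a dict with "vfov" (degrees; the focal length in pixels is half the picture's height over the tangent of half this angle, whatever the lens; pixels are square), "cx", "cy" (the principal point, pixels), "T" (4x4, takes a point from camera to world coordinates). Camera axes: x right, y up, looking along -z (the intrinsics and any distortion apply to the point x, -y, -z); pixel columns grow to the right and rows downward; lengths in m; the calibration is good to about 2 mm. A picture is of the moment at which its call begins. camera_info takes no time and is no camera call.
A pose or a line that the arm cannot do raises ctrl.MotionError and nothing moves.
- ctrl.sign_off(): hands the job in; it is judged then, once.
Trained networks look in the newest picture that a camera, given by its name, has taken for a name from the list of things; names that differ only in an ending like _2 or _b are one class to them, and where a whole thing is asked for, a point or a joint stands for the part that bears it (a point fixed in the world has none). Each returns a list of dicts, best first, with "p" (0 to 1); they miss things now and then, are a little off and sometimes report something else, mostly with a low value. They report only what shows in the picture. A call takes as long as a camera call.
- ctrl.look_for(camera, query): "centre" ([column, row] as shares, 0 to 1, of the picture: columns of its width, rows of its height, amid what is visible of it).
- ctrl.landmark_of(camera, query): "centre" ([column, row] as shares, 0 to 1, of the picture: columns of its width, rows of its height: a listed point, or the origin of a listed thing).
The state is a dict: "time": time; "joints": joint angles; "joint_velocities": joint speeds; "effort": joint torques, N m; "position": TCP position; "tool_rot": TCP orientation; "ft_force": force on the tool from outside, world axes, zero at the start; "wrist_torque": the same for the moment, N m; "finger_gap": finger opening in m; "grasp_force": force on a finger pad.
Only numpy, scipy, OpenCV 4.12 (cv2) and the standard library are available. Lean on these libraries where they do the work, as an engineer would, in place of code of your own. Each camera call takes 0.05 s, during which the arm holds its last target. There are 200 camera calls.

## Working session

There is one attempt and no reset: what is moved stays moved. The work goes in short steps, each a Python script; the robot and the scene stay as the last script left them, time stands still between calls to the robot, and variables do not carry over. Pictures are saved under pics/ and viewed, at most 13 in all, crops included, and the job is handed in when it is done.

```bash
ls; mkdir -p pics
python3 - <<'E'
from plant import ctrl
import cv2,numpy as np
for n in("side","top"):
    im=ctrl.snapshot(n); cv2.imwrite(f"pics/{n}0.png",im[:,:,::-1])
    i=ctrl.camera_info(n); print(n,{k:(np.round(v,4).tolist() if k=="T" else v) for k,v in i.items()})
    for q in("drawer_handle","pliers","spanner","marker","tape_measure","pliers_pocket","foam_rib"):
        print(q,[(round(d["p"],2),np.round(np.array(d["centre"])*[640,480],1).tolist()) for d in ctrl.landmark_of(n,q)[:3]])
print(ctrl.state()["time"])
E
```

```text
pics
plant.py
side {'vfov': 57.25633639843712, 'cx': 322.2828501821795, 'cy': 240.3858086971789, 'T': [[0.9267, 0.1107, -0.359, 0.2303], [-0.3747, 0.34, -0.8625, -0.7624], [0.0266, 0.9339, 0.3566, 0.421], [0.0, 0.0, 0.0, 1.0]]}
drawer_handle [(0.67, [247.8, 213.5])]
pliers [(0.68, [291.2, 297.7])]
spanner [(0.79, [340.0, 360.8])]
marker [(0.55, [431.6, 322.9])]
tape_measure [(0.72, [474.1, 346.8])]
pliers_pocket [(0.63, [274.1, 209.4])]
foam_rib [(0.81, [268.8, 200.9])]
top {'vfov': 54.47813234920582, 'cx': 317.11782601855583, 'cy': 241.3744365866481, 'T': [[-0.0153, 0.9827, -0.1843, 0.3793], [-0.9997, -0.0111, 0.0238, 0.0879], [0.0213, 0.1846, 0.9826, 1.1858], [0.0, 0.0, 0.0, 1.0]]}
drawer_handle [(0.9, [205.2, 291.0])]
pliers [(0.91, [346.0, 292.1]), (0.56, [413.8, 207.3])]
spanner [(0.64, [435.1, 284.2])]
marker [(0.63, [413.0, 209.9])]
tape_measure [(0.8, [445.3, 202.7])]
pliers_pocket []
foam_rib []
0.8
```

View pics/top0.png

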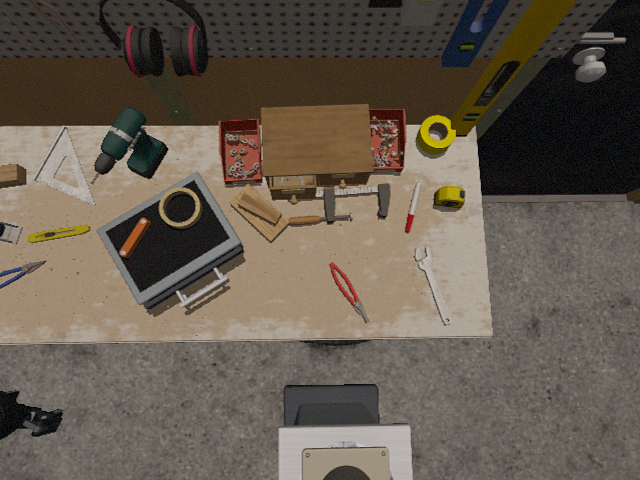

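View pics/side0.png

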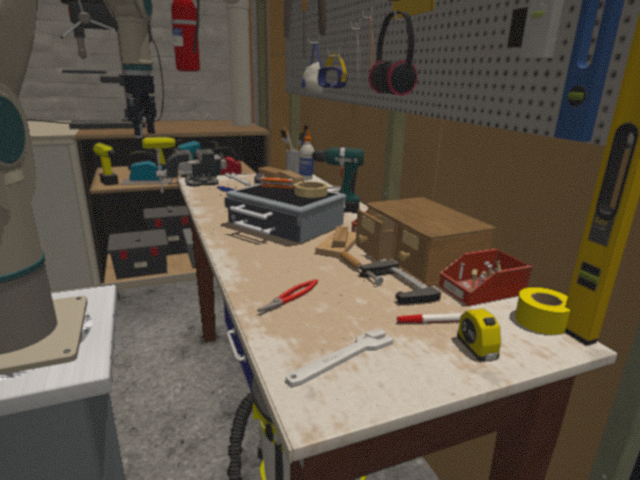

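The top view shows the chest at about (170,240), with its handle bar running from (180,299) to (228,278). The pliers run from the handles at (333,265) to the jaws at (366,320), and the spanner from the jaws at (422,252) to the handle end at (447,322). The side view agrees. Next I'll triangulate and segment.

```bash
cat > h.py <<'E'
import numpy as np, cv2
from plant import ctrl
def cam(n):
    i=ctrl.camera_info(n); return np.array(i["T"]),240/np.tan(np.radians(i["vfov"])/2),i["cx"],i["cy"]
def ray(n,p):
    T,f,cx,cy=cam(n); p=np.atleast_2d(p).astype(float)
    d=np.c_[(p[:,0]-cx)/f,-(p[:,1]-cy)/f,-np.ones(len(p))]@T[:3,:3].T
    return T[:3,3],d
def atz(n,p,z):
    o,d=ray(n,p); return o+d*((z-o[2])/d[:,2])[:,None]
def tri(ps,pt):
    A=[];b=[]
    for n,p in(("side",ps),("top",pt)):
        o,d=ray(n,p); d=d[0]/np.linalg.norm(d[0]); P=np.eye(3)-np.outer(d,d); A.append(P); b.append(P@o)
    A=np.vstack(A);b=np.hstack(b); x,*_=np.linalg.lstsq(A,b,rcond=None); return x,np.linalg.norm(A@x-b)
def proj(n,X):
    T,f,cx,cy=cam(n); c=(np.atleast_2d(X)-T[:3,3])@T[:3,:3]
    return np.c_[cx+f*c[:,0]/-c[:,2], cy-f*c[:,1]/-c[:,2]]
def lm(n,q,k=3):
    return [(round(d["p"],2),np.array(d["centre"])*[640,480]) for d in ctrl.landmark_of(n,q)[:k]]
E
python3 - <<'E'
from h import *
r=lambda a:np.round(a,4).tolist()
for q,s,t,z in(("handle",(247.8,213.5),(205.2,291),.074),("pliers",(291.2,297.7),(346,292.1),0),("spanner",(340,360.8),(435.1,284.2),0),("marker",(431.6,322.9),(413,209.9),0),("tape",(474.1,346.8),(445.3,202.7),0)):
    x,e=tri(s,t); print(q,r(x),r(e),"top@z",r(atz("top",t,z)[0]),"side@z",r(atz("side",s,z)[0]))
im=cv2.imread("pics/top0.png"); 
print("base top px",proj("top",[[0,0,0],[.246,.602,.256]]))
a=cv2.resize(im[170:310,90:260],None,fx=4.4,fy=4.1,interpolation=cv2.INTER_CUBIC)
cv2.imwrite("pics/c1.png",cv2.resize(im[170:310,90:260],None,fx=4,fy=4,interpolation=cv2.INTER_CUBIC))
cv2.imwrite("pics/c2.png",cv2.resize(im[235:335,320:460],None,fx=5,fy=5,interpolation=cv2.INTER_CUBIC))
E
```

```text
handle [0.4712, 0.3286, 0.0707] 0.0005 top@z [0.4714, 0.3278, 0.074] side@z [0.4686, 0.3183, 0.074]
pliers [0.4738, -0.0136, -0.0045] 0.0052 top@z [0.4698, -0.0122, 0.0] side@z [0.4749, -0.0219, 0.0]
spanner [0.4853, -0.2409, -0.0018] 0.0026 top@z [0.4869, -0.241, 0.0] side@z [0.4824, -0.2429, 0.0]
marker [0.685, -0.1957, -0.0009] 0.0024 top@z [0.6832, -0.1947, 0.0] side@z [0.686, -0.1969, 0.0]
tape [0.7053, -0.2838, -0.0005] 0.005 top@z [0.702, -0.2816, 0.0] side@z [0.7091, -0.2846, 0.0]
base top px [[346.16526672 492.35140233]
 [ 34.39041696 405.35001121]]
```

View pics/c1.png

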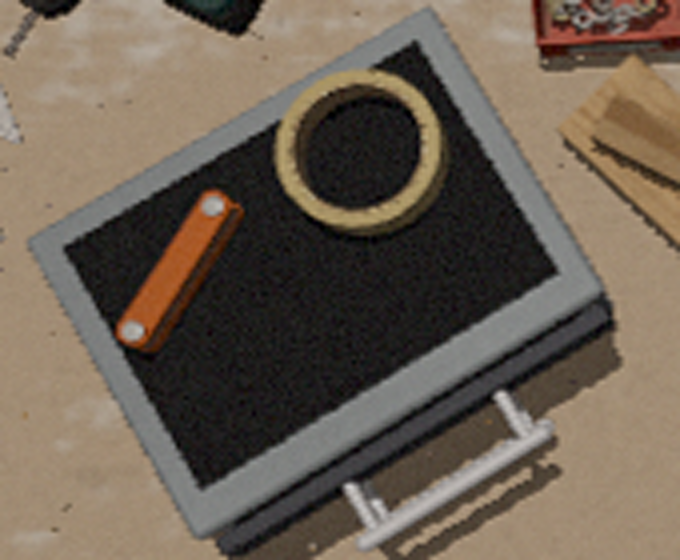

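View pics/c2.png

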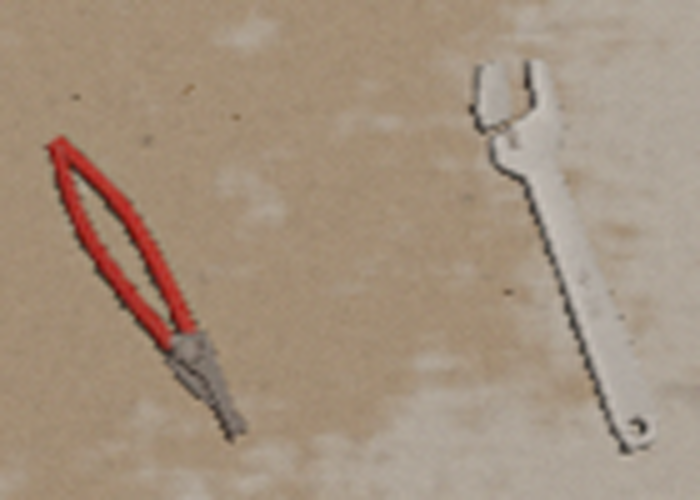

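Run:
```python
from h import *
from scipy.optimize import least_squares
r=lambda a:np.round(a,4).tolist()
u=lambda c,k,o:(np.array(c)+.5)/k-.5+np.array(o)
# chest corners: back-right, back-left, front-left, front-right
C=u([(430,8),(28,240),(198,538),(608,290)],4,(90,170)); P=atz("top",C,.099)[:,:2]
print(r(P),[r(np.linalg.norm(P[i]-P[(i+1)%4])) for i in range(4)])
# template chest frame: +x into chest, y left ; front centre origin
M=np.array([(.2,-.135),(.2,.135),(0,.135),(0,-.135)])
def W(p,m): c,s=np.cos(p[2]),np.sin(p[2]); return m@np.array([[c,s],[-s,c]])+p[:2]
s=least_squares(lambda p:(W(p,M)-P).ravel(),[.5,.35,.5]); print("chest",r(s.x),"res mm",r(s.fun*1e3))
H=atz("top",u([(364,544),(547,430)],4,(90,170)),.0755); print("handle",r(H),r(H.mean(0)),np.linalg.norm(H[0]-H[1]),"yaw",np.arctan2(*(H[0]-H[1])[[1,0]])-np.pi/2)
print("handle pred (face at 0..-.012, bar -.035)",[r(W(s.x,np.array([[-d,0]]))) for d in (.035,.047)])
E_=lambda c:u(c,5,(320,235))
for n,j,h in(("pliers",(236,438),(56,141)),("spanner",(509,62),(637,449))):
    a=atz("top",E_([j,h]),.008); d=a[1]-a[0]; print(n,r(a),"len",r(np.linalg.norm(d)),"mid",r(a.mean(0)),"yaw",np.arctan2(d[1],d[0])-np.pi/2)
# side segmentation of the pliers
```

```text
[[0.7587, 0.3502], [0.6173, 0.5815], [0.4413, 0.4725], [0.5834, 0.2401]] [0.2711, 0.207, 0.2724, 0.2071]
chest [0.515, 0.3586, 0.5521] res mm [-2.6009, -1.6665, -2.7757, -3.0239, 2.9474, 1.0881, 2.4291, 3.6023]
handle [[0.4377, 0.3839, 0.0755], [0.5035, 0.2783, 0.0755]] [0.4706, 0.3311, 0.0755] 0.12441529367961932 yaw 0.5568948923760484
handle pred (face at 0..-.012, bar -.035) [[[0.4852, 0.3403]], [[0.475, 0.334]]]
pliers [[0.3936, -0.0615, 0.008], [0.5443, 0.0253, 0.008]] len 0.1738 mid [0.469, -0.0181, 0.008] yaw -1.0479210208717542
spanner [[0.5825, -0.2093, 0.008], [0.3852, -0.2625, 0.008]] len 0.2043 mid [0.4838, -0.2359, 0.008] yaw -4.448884721041589
```

```bash
cat >> h.py <<'E'
def R(a): c,s=np.cos(a),np.sin(a); return np.array([[-s,c,0],[c,s,0],[0,0,-1.]])
Y=.553; U=np.array([np.cos(Y),np.sin(Y),0]); V=np.array([-np.sin(Y),np.cos(Y),0])
def st(m=""):
    s=ctrl.state(); print(m,"t%.2f"%s["time"],"p",np.round(s["position"],4),"f",np.round(s["ft_force"],1),"gap%.4f"%s["finger_gap"],"g%.0f"%s["grasp_force"]); return s
def yawerr(s,a): y=np.array(s["tool_rot"])[:,1]; return (np.arctan2(y[1],y[0])-a+np.pi/2)%np.pi-np.pi/2
E
python3 - <<'E'
from h import *
h=np.array([.4712,.3312,0]); s=ctrl.state(); print(np.round(s["tool_rot"],2))
def pick(p):
    for a in(Y,Y+np.pi):
        q=ctrl.solve_ik(p,R(a)); print(a,None if q is None else np.round(q,2))
pick(h+[0,0,.2]); pick(h-.165*U+[0,0,.08])
for p in([.469,-.0181,.028],[.4838,-.2359,.028]):
    print(p); [print(a,(lambda q:None if q is None else np.round(q,2))(ctrl.solve_ik(p,R(a)))) for a in((-1.048,-1.048+np.pi) if p[1]>-.1 else(1.834,1.834-np.pi))]
E
```

```text
[[-0.93  0.38 -0.  ]
 [ 0.38  0.93  0.  ]
 [ 0.    0.   -1.  ]]
0.553 [-0.78  0.6   0.18  1.79 -0.14  0.77  0.03]
3.694592653589793 [-0.26  0.66 -0.63  1.78  0.5   0.87  2.57]
0.553 [-0.47  0.67 -0.33  2.3   0.8   0.29 -0.96]
3.694592653589793 [-0.45  0.67 -0.36  2.3   0.84  0.3   2.13]
[0.469, -0.0181, 0.028]
-1.048 [-0.17  0.81  0.22  2.17 -0.75  0.24 -0.33]
2.093592653589793 [ 0.2   0.81 -0.33  2.16  0.89  0.31  1.2 ]
[0.4838, -0.2359, 0.028]
1.834 [ 0.61  0.85 -0.32  1.97  0.62  0.42  1.65]
-1.307592653589793 [ 0.23  0.85  0.27  1.98 -0.56  0.38 -0.37]
```

Run:
```python
from h import *
h=np.array([.4712,.3312,0])
ctrl.set_gripper(.026,60)
ctrl.move_pose(h+[0,0,.16],R(Y)); st("above")
print(ctrl.servo_line(h+[0,0,.08],feed=.12,guard=8)); s=st("down")
if s["position"][2]<.083:
    ctrl.set_gripper(0,60); st("grip")
    print(ctrl.servo_line(h-.172*U+[0,0,.08],feed=.12,guard=25)); s=st("pulled")
    print("travel",(s["position"]-h)@U)
```

```text
above t2.77 p [0.4704 0.3334 0.1603] f [-0.5 -0.1  0.2] gap0.0257 g0
False
down t3.58 p [0.4715 0.3316 0.0805] f [-0.1  0.2  0.8] gap0.0261 g0
grip t3.88 p [0.4717 0.3316 0.081 ] f [-0.7  0.3  6. ] gap0.0084 g59
True
pulled t6.61 p [0.3402 0.25   0.081 ] f [ 1.  -0.3  3. ] gap0.0089 g60
travel -0.1540833942681802
```

Run:
```python
from h import *
s=st("now"); p=np.array(s["position"])
print(ctrl.servo_line(p-.03*U,feed=.06,guard=20)); s=st("pulled")
p2=np.array(s["position"]); ctrl.wait(.1); st()
print((p2-[.4717,.3316,.081])@U,(p2-[.4717,.3316,.081])@V,yawerr(s,Y))
im=ctrl.snapshot("top"); cv2.imwrite("pics/t1.png",im[:,:,::-1])
cv2.imwrite("pics/c3.png",cv2.resize(im[190:350,90:290,::-1],None,fx=3.75,fy=3.75,interpolation=cv2.INTER_CUBIC))
```

```text
now t6.61 p [0.3402 0.25   0.081 ] f [ 1.  -0.3  3. ] gap0.0089 g60
True
pulled t6.84 p [0.3402 0.25   0.081 ] f [ 0.8 -0.4  1.4] gap0.0086 g61
 t6.94 p [0.3402 0.25   0.081 ] f [0.2 0.9 2.2] gap0.0090 g61
-0.15472788302333673 -0.00036179950139781855 -0.0018525879054966943
```

View pics/c3.png

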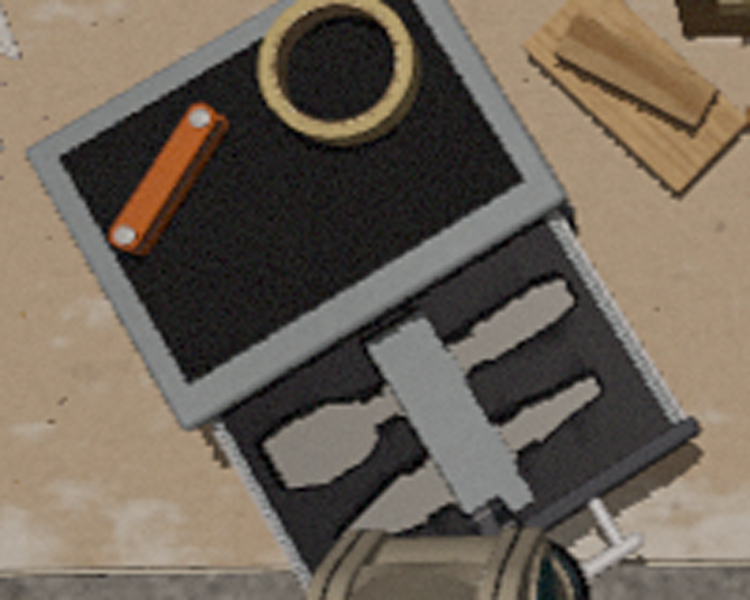

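Run:
```python
from h import *
u=lambda c:(np.array(c)+.5)/3.75-.5+np.array((90,190))
c=np.array([.5124,.3563,0])
for n,p,z in(("chest FR",(571,195),.099),("chest FL",(186,428),.099),("face outer R",(699,427),.088),("face top inner R",(690,418),.088),("bar end R",(638,540),.0755)):
    X=atz("top",u(p),z)[0]; print(n,np.round(X,4),"chest x,y",np.round([(X-c)@U,(X-c)@V],4))
for q in("drawer_handle","pliers_pocket","spanner_pocket","foam_rib","finger_channel"):
  for n in("top",):
    for pr,px in lm(n,q,8):
        X=atz(n,px,.067)[0]; print(n,q,pr,np.round(px,1),np.round([(X-c)@U,(X-c)@V],4))
ctrl.snapshot("side")
for q in("drawer_handle","pliers_pocket","spanner_pocket","finger_channel"):
    print("side",q,lm("side",q,3))
```

```text
chest FR [0.5846 0.2394 0.099 ] chest x,y [ 0.     -0.1374]
chest FL [0.4421 0.4723 0.099 ] chest x,y [0.0011 0.1356]
face outer R [0.4388 0.1595 0.088 ] chest x,y [-0.166  -0.1289]
face top inner R [0.4445 0.1651 0.088 ] chest x,y [-0.1582 -0.1271]
bar end R [0.3703 0.1981 0.0755] chest x,y [-0.204 -0.06 ]
top drawer_handle 0.97 [234.9 346.6] [-0.1978  0.005 ]
top spanner_pocket 0.74 [199.9 289.4] [-0.0385  0.007 ]
top foam_rib 0.8 [199.1 313.5] [-0.0868  0.0369]
top finger_channel 0.77 [210.5 298.2] [-0.0701 -0.0038]
side drawer_handle [(0.72, array([204.992, 225.792]))]
side pliers_pocket [(0.93, array([233.92 , 222.096]))]
side spanner_pocket [(0.79, array([246.016, 214.32 ])), (0.75, array([240.   , 221.712])), (0.66, array([340.672, 359.616]))]
side finger_channel [(0.71, array([237.696, 222.72 ])), (0.32, array([290.496, 299.808]))]
```

Run:
```python
from h import *
s=ctrl.state(); print(np.round(s["joints"],3)); p=np.array(s["position"])
ctrl.set_gripper(.026,60); s=st("rel"); print(np.array(s["position"])-p)
print(ctrl.servo_line(p-.006*U,feed=.06,guard=10)); s=st("a"); print((np.array(s["position"])-p)@U)
print(ctrl.servo_line(p-.02*U,feed=.06,guard=15)); s=st("b"); print((np.array(s["position"])-p)@U)
```

```text
[-0.866  0.671  0.24   2.29  -0.687  0.232  0.547]
rel t7.80 p [0.3401 0.2501 0.081 ] f [0.3 0.1 0.3] gap0.0260 g0
[-8.23277240e-05  8.65828515e-05 -6.94279434e-05]
False
a t8.05 p [0.3349 0.2467 0.081 ] f [-0.4 -0.   0.2] gap0.0261 g0
-0.006294836778617268
True
b t8.26 p [0.3337 0.2461 0.0814] f [2.4 1.4 1.3] gap0.0259 g1
-0.007605874086761433
```

The drawer stops firmly at the same place both with the grip and with a finger behind the bar. The bar is then 0.200 m ahead of the chest front, and the rib, channel and pocket landmarks agree with that. So it is fully open, and it had started about 10 mm ajar. Next, the pliers.

Run:
```python
from h import *
p=np.array([.3402,.25,.081]); ctrl.servo_line(p+[0,0,0],feed=.15); ctrl.servo_line(p+[0,0,.085],feed=.25)
g=np.array([.469,-.0181,0]); a=-1.048
ctrl.set_gripper(.06,80)
ctrl.move_pose(g+[0,0,.13],R(a)); st("above")
im=ctrl.snapshot("top"); cv2.imwrite("pics/t2.png",im[:,:,::-1])
cv2.imwrite("pics/c4.png",cv2.resize(im[240:365,130:290,::-1],None,fx=4.8,fy=4.8,interpolation=cv2.INTER_CUBIC))
for q in("pliers_pocket","spanner_pocket","foam_rib","finger_channel","drawer_handle"):
    for pr,px in lm("top",q,8):
        X=atz("top",px,{"drawer_handle":.074,"finger_channel":.059}.get(q,.067))[0]-[.5124,.3563,0]; print(q,pr,np.round([X@U,X@V],4))
print(ctrl.servo_line(g+[0,0,.028],feed=.12,guard=8)); st("down")
ctrl.set_gripper(0,80); st("grip")
```

```text
above t10.57 p [ 0.4686 -0.0164  0.1298] f [-0.7  0.9 -0. ] gap0.0601 g0
pliers_pocket 0.83 [-0.1059 -0.0026]
pliers_pocket 0.63 [-0.0364  0.0058]
spanner_pocket 0.65 [-0.0375  0.0057]
foam_rib 0.59 [-0.0792  0.0367]
finger_channel 0.68 [-0.074   0.0043]
drawer_handle 0.5 [-0.0379  0.0042]
False
down t11.88 p [ 0.4691 -0.0183  0.0282] f [0.3 0.5 0. ] gap0.0600 g0
grip t12.31 p [ 0.4696 -0.0185  0.0289] f [-1.3 -0.6  7.6] gap0.0243 g78
```

View pics/c4.png

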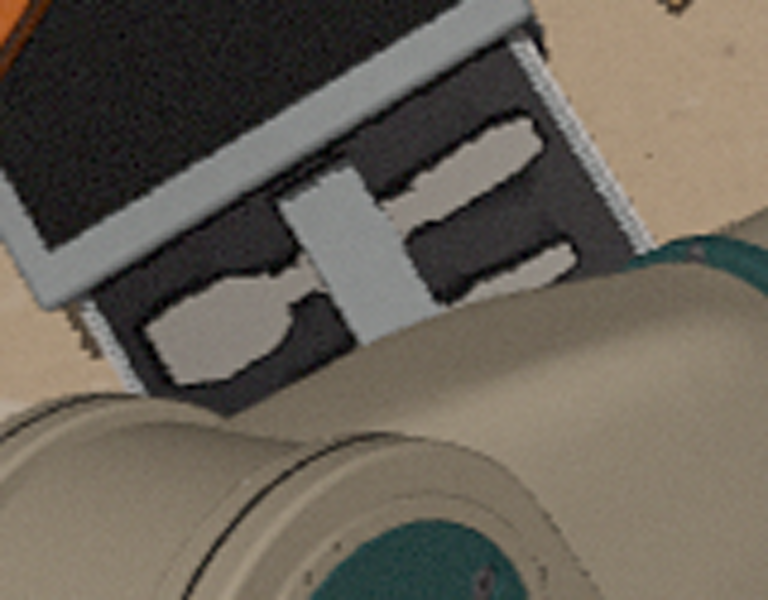

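Run:
```python
from h import *
c=np.array([.5124,.3563,0])
def show(l,k,o,L):
    for n,p,z in L:
        X=atz("top",(np.array(p)+.5)/k-.5+np.array(o),z)[0]-c; print(l,n,np.round([X@U*1e3,X@V*1e3],1))
show("c4",4.8,(130,240),[("sp jawL",(147,326),.067),("sp jawR",(182,384),.067),("sp tip",(545,138),.078),("pl tip",(576,252),.078),
 ("ch L",(300,240),.059),("ch L2",(360,345),.059),("ch R",(360,180),.078),("ch R2",(437,300),.078),("ch back",(315,185),.078)])
show("c3",3.75,(90,190),[("sp jawL",(263,445),.067),("sp jawR",(284,486),.067),("sp tip",(577,297),.078),("pl tip",(603,385),.078),
 ("ch L",(369,346),.059),("ch L2",(465,512),.059),("ch R",(433,322),.078),("ch R2",(532,495),.078)])
```

```text
c4 sp jawL [-25.6 107. ]
c4 sp jawR [-59.4 106.3]
c4 sp tip [ -52.3 -106.2]
c4 pl tip [-108.9  -90. ]
c4 ch L [-27.5  24.1]
c4 ch L2 [-88.5  25. ]
c4 ch R [-21.4 -18.5]
c4 ch R2 [-92.6 -20.7]
c4 ch back [-11.7   1.4]
c3 sp jawL [-26.6 108.8]
c3 sp jawR [-56.  110.1]
c3 sp tip [ -53.7 -106.3]
c3 pl tip [-110.4  -91.4]
c3 ch L [-6.2 23.2]
c3 ch L2 [-129.8   24.3]
c3 ch R [-18.7 -21.4]
c3 ch R2 [-145.2  -19.1]
```

```bash
cat >> h.py <<'E'
C0=np.array([.5124,.3563,0])
def pk(u,v): return C0+u*U+v*V
E
python3 - <<'E'
from h import *
g=np.array([.469,-.0181,0])
ctrl.servo_line(g+[0,0,.16],feed=.25); st("lift")
T=pk(-.1053,.0005); print(T)
ctrl.move_pose(T+[0,0,.16],R(Y)); ctrl.servo_line(T+[0,0,.135],feed=.1); s=st("above"); print(yawerr(s,Y), (np.array(s["position"])-T)[:2])
for n in("top","side"):
    im=ctrl.snapshot(n); cv2.imwrite(f"pics/{n}3.png",im[:,:,::-1])
    if n=="top": a=im[220:380,110:310]
    else: b=im[130:290,140:340]
cv2.imwrite("pics/c5.png",cv2.resize(np.hstack([a,b])[:,:,::-1],None,fx=2,fy=3,interpolation=cv2.INTER_CUBIC))
E
```

```text
lift t12.98 p [ 0.4683 -0.0172  0.1592] f [ 0.1  0.6 -4.5] gap0.0244 g79
[0.42253207 0.30141745 0.        ]
above t14.61 p [0.4228 0.3002 0.1347] f [-0.4 -0.1 -2.6] gap0.0240 g79
-0.0022208591966825786 [ 0.00031405 -0.00119891]
```

View pics/c5.png

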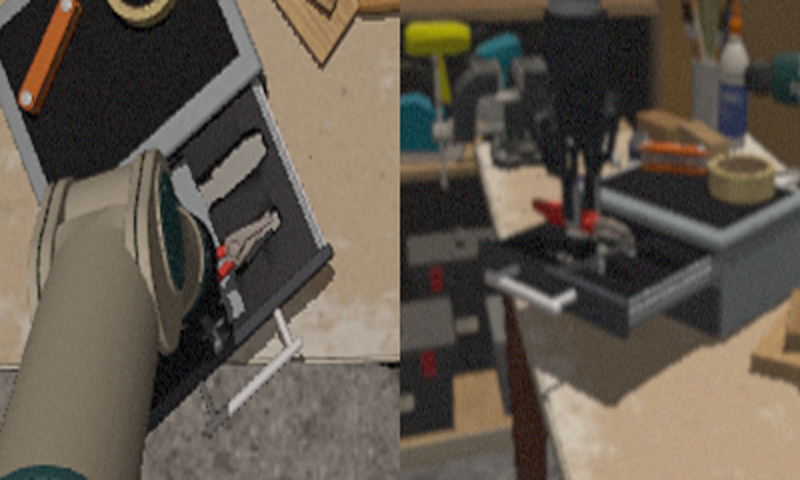

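The top crop shows the pliers held level over the front cut-out with the jaws to the right, tip at about (249,291). The side view confirms they are held level.

Run:
```python
from h import *
X=atz("top",[[249,290.7]],.1126)[0]-C0; print("tip",X@U,X@V)
T=pk(-.1053,.0005)
ctrl.servo_line(T+[0,0,.116],feed=.1); ctrl.wait(.1); st("pre")
print(ctrl.servo_line(T+[0,0,.092],feed=.03,guard=4)); s=st("touch"); d=np.array(s["position"])-C0; print(d@U,d@V)
```

```text
tip -0.10997413191647232 -0.09265744594317725
pre t15.15 p [0.4229 0.3015 0.1165] f [-0.6 -0.2 -3.4] gap0.0241 g79
True
touch t15.68 p [0.4228 0.3016 0.1017] f [ 1.   0.4 -4.1] gap0.0239 g79
-0.10499881902295527 0.0005039426904766481
```

Run:
```python
from h import *
T=pk(-.1050,.0005)
print(ctrl.servo_line(T+[0,0,.090],feed=.03,guard=22)); s=st("push"); d=np.array(s["position"])-C0; print(d@U,d@V)
```

```text
True
push t16.00 p [0.4232 0.3018 0.096 ] f [-0.2  0.2  6.8] gap0.0247 g80
-0.1045138040189787 0.0004887329092614645
```

Run:
```python
from h import *
T=pk(-.1046,.0005)
ctrl.set_gripper(.04,80); ctrl.servo_line(T+[0,0,.135],feed=.25); ctrl.set_gripper(0,40)
for v in(-.008,.012):
    P=pk(-.1046,v); ctrl.servo_line(P+[0,0,.115],feed=.2); ctrl.wait(.05)
    print(ctrl.servo_line(P+[0,0,.097],feed=.04,guard=15)); st(f"press {v}")
ctrl.servo_line(pk(-.1046,.012)+[0,0,.15],feed=.25)
g=np.array([.4838,-.2359,0]); a=-1.3073; ctrl.set_gripper(.06,90)
ctrl.servo_line(pk(-.1046,.012)+[0,0,.17],feed=.25)
ctrl.move_pose(g+[0,0,.13],R(a)); st("above spanner")
im=ctrl.snapshot("top"); cv2.imwrite("pics/t4.png",im[:,:,::-1])
im2=ctrl.snapshot("side")
cv2.imwrite("pics/c6.png",cv2.resize(np.hstack([im[230:390,120:320],im2[150:310,130:330]])[:,:,::-1],None,fx=2,fy=2,interpolation=cv2.INTER_CUBIC))
print(ctrl.servo_line(g+[0,0,.028],feed=.12,guard=8)); st("down")
ctrl.set_gripper(0,110); st("grip")
```

```text
True
press -0.008 t17.76 p [0.4291 0.2959 0.1037] f [0.7 0.7 9. ] gap-0.0000 g4
True
press 0.012 t18.44 p [0.4186 0.3117 0.1034] f [0.8 0.2 7.5] gap0.0001 g4
above spanner t21.62 p [ 0.4845 -0.2344  0.1298] f [ 0.1 -0.4 -0.4] gap0.0597 g0
False
down t22.72 p [ 0.4841 -0.2363  0.0285] f [ 0.3 -0.   0.3] gap0.0603 g0
grip t23.19 p [ 0.4842 -0.2362  0.0291] f [-0.3  1.9  7.5] gap0.0162 g107
```

View pics/c6.png

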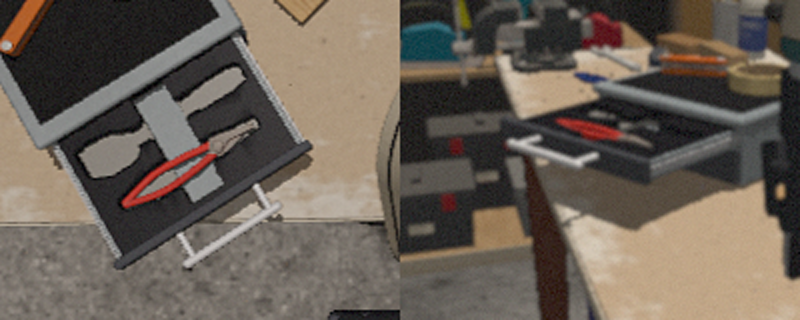

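Crop c6 shows the pliers flat in the front cut-out, running from about (125,205) to (257,123), and both press heights agree with fully home. The spanner is gripped.

Run:
```python
from h import *
g=np.array([.4838,-.2359,0])
ctrl.servo_line(g+[0,0,.18],feed=.25); st("lift")
T=pk(-.0453,.0005)
ctrl.move_pose(T+[0,0,.175],R(Y)); ctrl.servo_line(T+[0,0,.125],feed=.12); ctrl.wait(.15); s=st("above"); print(yawerr(s,Y),(np.array(s["position"])-T)[:2])
im=ctrl.snapshot("top"); cv2.imwrite("pics/t5.png",im[:,:,::-1])
cv2.imwrite("pics/c7.png",cv2.resize(im[215:365,110:310,::-1],None,fx=4,fy=4,interpolation=cv2.INTER_CUBIC))
```

```text
lift t23.95 p [ 0.4831 -0.2347  0.1787] f [ 0.4  0.9 -4. ] gap0.0165 g108
above t26.72 p [0.4744 0.3331 0.1259] f [ 0.2  0.2 -3.7] gap0.0163 g108
-0.0002779321908821242 [0.00078944 0.00020316]
```

View pics/c7.png

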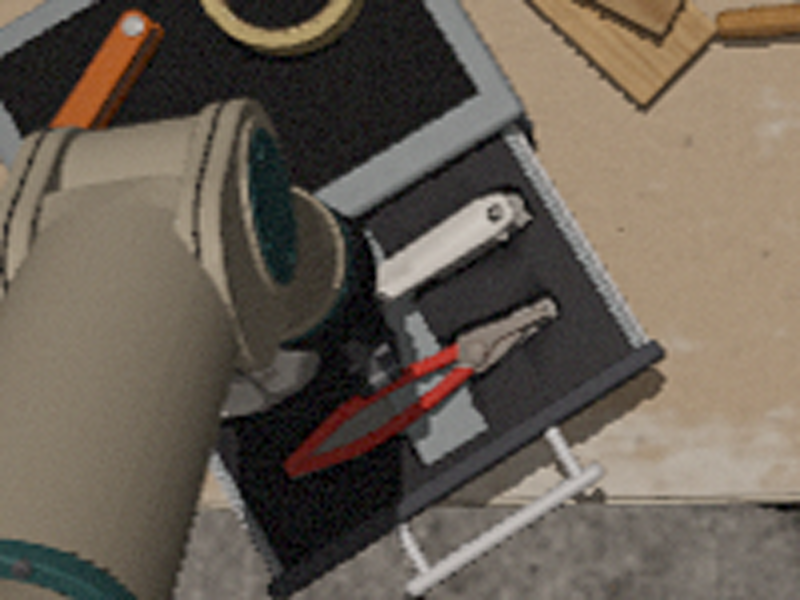

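The spanner handle is over the rear cut-out, with its end at about (515,200) in the crop. The pliers lie home in front.

Run:
```python
from h import *
X=atz("top",(np.array([[515,200]])+.5)/4-.5+[110,215],.104)[0]-C0; print("end",X@U,X@V)
T=pk(-.0453,.0005)
ctrl.servo_line(T+[0,0,.116],feed=.1); ctrl.wait(.1); st("pre")
print(ctrl.servo_line(T+[0,0,.092],feed=.03,guard=4)); s=st("touch"); d=np.array(s["position"])-C0; print(d@U,d@V)
if s["position"][2]<.1065:
    print(ctrl.servo_line(T+[0,0,.090],feed=.03,guard=22)); s=st("push"); d=np.array(s["position"])-C0; print(d@U,d@V)
```

```text
end -0.04357539731614789 -0.10255284658303379
pre t27.12 p [0.4736 0.3329 0.116 ] f [ 0.1  0.4 -4.3] gap0.0162 g108
True
touch t27.55 p [0.4745 0.3331 0.1073] f [ 2.4  0.5 -1.4] gap0.0166 g110
-0.04444064504866761 0.0002171724116085191
```

Run:
```python
from h import *
T=pk(-.0445,.0003)
for i in range(4):
    r=ctrl.servo_line(T+[0,0,.092],feed=.02,guard=5); s=st(str(r)); d=np.array(s["position"])-C0; print(np.round([d@U,d@V],4),np.round(s["wrist_torque"],2),yawerr(s,Y))
    if s["position"][2]<.099 or not r: break
```

```text
True t28.00 p [0.4743 0.3326 0.1   ] f [ 1.4 -1.4 -2.4] gap0.0164 g112
[-0.0449 -0.0001] [-0.15 -0.61  0.03] 0.00043162286305920006
True t28.30 p [0.4746 0.3325 0.0966] f [ 0.5 -0.1 -1.8] gap0.0160 g112
[-0.0447 -0.0004] [-0.27 -0.05 -0.21] 0.0005102188274039854
```

Run:
```python
from h import *
T=pk(-.0447,-.0003)
print(ctrl.servo_line(T+[0,0,.088],feed=.03,guard=22)); st("push")
ctrl.set_gripper(.034,80); ctrl.servo_line(T+[0,0,.135],feed=.25); ctrl.set_gripper(0,40)
for v in(-.009,.013):
    P=pk(-.0447,v); ctrl.servo_line(P+[0,0,.115],feed=.2); ctrl.wait(.05)
    print(ctrl.servo_line(P+[0,0,.092],feed=.04,guard=18)); st(f"press {v}")
ctrl.servo_line(pk(-.0447,.013)+[0,0,.17],feed=.25)
# clear view: move in front of drawer, aside to the right
ctrl.move_pose(np.array([.42,.02,.2]),R(Y)); st("clear")
im=ctrl.snapshot("top"); cv2.imwrite("pics/t6.png",im[:,:,::-1]); b=ctrl.snapshot("side")
cv2.imwrite("pics/c8.png",np.hstack([cv2.resize(im[230:380,120:300,::-1],None,fx=2.4,fy=2.4,interpolation=cv2.INTER_CUBIC),cv2.resize(b[175:275,170:270,::-1],(360,360),interpolation=cv2.INTER_CUBIC)]))
```

```text
True
push t28.52 p [0.4753 0.3329 0.0955] f [-0.3 -0.1  2.5] gap0.0165 g118
True
press -0.009 t30.29 p [0.4801 0.3261 0.1021] f [-0.6  0.6  7.3] gap0.0002 g3
True
press 0.013 t31.02 p [0.4688 0.3438 0.1021] f [0.2 0.1 6.5] gap0.0002 g3
clear t32.69 p [0.4206 0.0211 0.1997] f [ 0.8  0.  -0.6] gap0.0002 g0
```

View pics/c8.png

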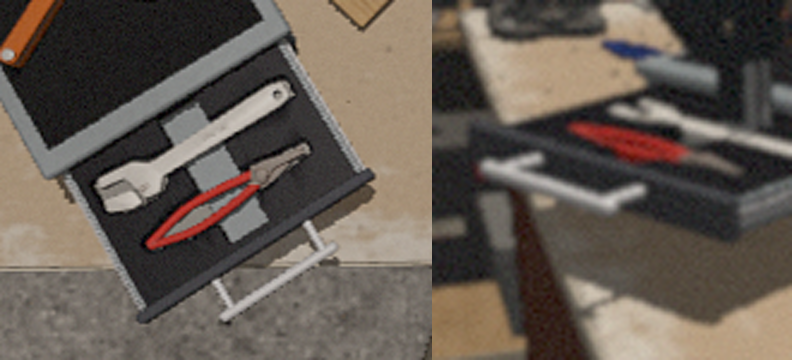

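Crop c8 shows both tools lying flat in their own cut-outs, spanner behind with jaws left and pliers in front with jaws right. Handle bar runs from (228,318) to (335,247). Now I'll shut the drawer.

Run:
```python
from h import *
B=atz("top",(np.array([[228,317],[335,247]])+.5)/2.4-.5+[120,230],.0755).mean(0)-C0; print("bar",B@U,B@V)
h=np.array([.3402,.25,0])
ctrl.set_gripper(.028,60)
ctrl.move_pose(h+[0,0,.17],R(Y)); ctrl.wait(.1)
print(ctrl.servo_line(h+[0,0,.082],feed=.15,guard=8)); s=st("down")
if s["position"][2]<.086:
    ctrl.set_gripper(0,60); s=st("grip"); p=np.array(s["position"])
    print(ctrl.servo_line(p+.18*U,feed=.1,guard=25)); s=st("pushed"); print((np.array(s["position"])-p)@U)
```

```text
bar -0.20205401489574626 -7.750889186673872e-05
False
down t34.98 p [0.3408 0.2496 0.0824] f [-0.  -0.6 -0.5] gap0.0281 g0
grip t35.28 p [0.3418 0.2506 0.083 ] f [ 1.9 -0.   7. ] gap0.0086 g59
True
pushed t36.83 p [0.4809 0.3369 0.0831] f [-2.1  0.6  7. ] gap0.0090 g60
0.16367258866054488
```

Run:
```python
from h import *
p=np.array(ctrl.state()["position"])
print(ctrl.servo_line(p+.01*U,feed=.05,guard=20)); s=st("again"); q=np.array(s["position"]); print((q-p)@U,(q-[.3402,.25,0])@U)
ctrl.set_gripper(.026,60); ctrl.servo_line(q+[0,0,.1],feed=.15); 
ctrl.move_pose(np.array([.42,.0,.25]),R(Y)); ctrl.wait(.2); st("clear")
im=ctrl.snapshot("top"); b=ctrl.snapshot("side")
cv2.imwrite("pics/c9.png",np.hstack([cv2.resize(im[170:330,90:490,::-1],None,fx=1.2,fy=1.5),cv2.resize(b[170:250,200:280,::-1],(240,240))]))
for n,s,t in(("marker",0,0),("tape_measure",0,0)): print(n,[(a,np.round(x,1)) for a,x in lm("top",n,2)])
```

```text
True
again t37.05 p [0.481  0.3369 0.0831] f [-1.5 -0.   7.3] gap0.0091 g60
0.00013739605373500928 0.1654559226512793
clear t39.70 p [0.4204 0.0008 0.2497] f [ 0.1 -0.2  0.4] gap0.0260 g0
marker [(0.65, array([410.1, 208.1]))]
tape_measure []
```

View pics/c9.png

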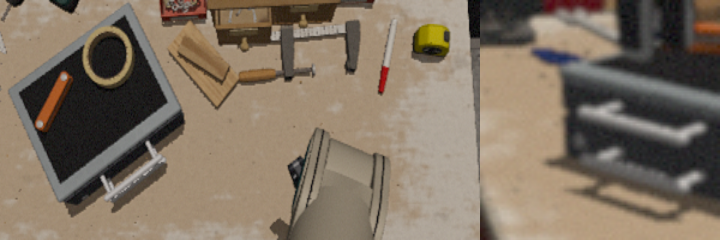

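The last picture shows the drawer flush, with its handle in line with the lower one. The total travel was 0.165 m, and the marker and tape measure have not moved.

```bash
python3 -c "
from plant import ctrl
print(ctrl.sign_off())"
```

```text
the job is handed in; nothing more can be done
None
```

The job is handed in at about 40 s: both tools are pressed home in their own cut-outs, the drawer is shut against its stop (0.165 m of travel), and the marker and tape measure were not touched.

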